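# Level the banco tile shelf and hold the level down on it

### The job

Lift the blue spirit level out of the clear bin and lay it flat on the square tile shelf, lengthwise towards the brass levelling foot, and let go of it. Turn the brass foot clockwise until the tile is level and the bubble sits between the two black lines, then push the level down onto the tile with a light steady push of about 10 N and finish while still pressing, with the bubble centred. Do not disturb the other things on the seat.

Things in the scene. Friction and masses are not known exactly. Their poses are not given: they have to be found in the camera images.
- level: Blue spirit level, a straight bar 140 long (its x), 24 wide (y), 30 high (z), about 170 g; origin at the centre of its underside. A green tube vial 48 long lies in the middle of its top, with a white bubble and two black lines; the blue shoulders at both ends of the vial (from 24 to 70 from the middle) are solid, flat and at the full 30 height. It starts lying flat, right way up, on the floor of the bin. Either end may face the foot.
- bubble (a joint): Position of the bubble's middle along the level's x from the middle of the vial, m; range -0.011 to 0.011. It is 0 when the level is level and goes to the higher end: positive when the level's +x end is higher, 0.15 m per rad of slope. The bubble is 12 mm long, the lines stand 8 mm either side of the middle, so within 1.6 mm of 0 it lies between them. It settles in about 0.6 s.
- bin: Clear acrylic tilt-out bin in a dark steel holder on a low adobe block, all one fixed piece. Origin on the seat surface under the middle of the bin floor. The floor inside is level, 40 above the origin, 200 long (x) and 120 wide (y); walls 4 thick stand 50 above the floor (rim 90 above the origin), the front wall (at -y) leans out. The adobe block lies at y from +75 to +175, 300 long, 88 high.
- shelf_top (a point): Centre of the upper face of the square ceramic tile shelf (190 x 190, 12 thick, white with a blue edge), about 62 above the seat. Its z is the tile's normal, its y points along the tile to the brass foot. The tile hinges on two fixed feet along a line parallel to x, 70 from the centre towards -y and 12 below the face; at the start the foot's side hangs too low, by 0.02 to 0.06 rad.
- foot_grip (a point): On the vertical axis of the brass levelling foot, at the height to grip: 85 above the seat, 150 along the shelf's y from the tile's centre. The grip is an upright bar 12 thick, 40 long and 38 tall (62 to 100 above the seat) on a round disc 48 across; the point's x runs along the bar, its y across the 12 thickness. The bar turns about the vertical and does not rise.
- foot (a joint): Turn of the brass foot, rad, 0 to 4.5, growing clockwise seen from above. Each rad clockwise raises the tile's foot side by 0.025 rad (about 3.75 mm of bubble travel for a level lying along the tile's y). It turns stiffly (0.08 N m) and stays where it is left, also under the push on the level.
- jar: White clay seed jar, 96 across, 82 high, loose; origin under its centre. Leave alone.
- dish: Polished stone dish, 100 across, 30 high, loose; origin under its centre. Leave alone.
- mug: Terracotta mug, 72 across, 80 high, loose; origin under its centre. Leave alone.
- spoon_rest: Wooden spoon rest, 150 x 70, 16 high, loose; origin under its centre. Leave alone.
- tin: Copper tin, 70 across, 50 high, loose; origin under its centre. Leave alone.
- spare_tiles: Stack of three small tiles, 100 x 100, 24 high, one loose block; origin under its centre. Leave alone.
- shelf: The tile shelf as a hinged plate; origin on its hinge line, at the tile's underside; axes as shelf_top.
There are look-alikes about, which are no part of the job. There is more than one size of the level; the job needs the largest.

How it is judged:
By the outcome, as a careful person would: the job done as asked, in the order asked, and still so for the second after the job is handed in, while the arm keeps its last pose, push and grip.
It also fails if it takes over 72 s, if anything falls off the work surface, if the arm or the gripper's body presses on something with over 40 N, if the wrist force passes 120 N, or if a joint passes its speed limit or range.

### The arm

A 7-joint arm with a two-finger parallel gripper is mounted at the origin on the work surface. World frame = base frame: x ahead of the robot, y to its left, z up, the work surface at z = 0. Lengths are in m, angles in degrees, forces in N, time in s.
With the tool pointing down it reaches from about 0.4 to 0.9 m from the base axis. Payload 5.6 kg.
Tool frame: the origin (TCP) lies at the very end of the fingers, on their centre line; the grasp point (between the pads) lies 19 mm behind it; z points along the fingers, y is the line along which they close (so a half turn about z gives the same grasp; the last joint's range is limited). The gripper opens to 92 mm and grips with 3 to 60 N. Pads are 20 mm wide; open, the fingers measure 128 mm over their backs; the gripper's body (75 mm by 189 mm) begins 69 mm behind the grasp point.
Start: joints at [-77.177, 26.786, -0.665, 91.828, 0.344, 61.387, -3.226], TCP at [0.171, 0.627, 0.215] pointing down, gripper open.
Joint ranges: [-144.91, 144.91], [-17.63, 115.5], [-89.93, 88.59], [15.96, 139.68], [-74.01, 254.01], [8.47, 105.57], [-167.45, 167.45]. Speed limits (degrees/s): [147.25, 147.25, 180, 180, 180, 180, 180].

### API

Orientations are given as [roll, pitch, yaw] about the fixed x, y, z axes, in that order (R = Rz(yaw) Ry(pitch) Rx(roll)).
In Python, from plant import manip gives the robot as it stands.
- The arm moves only by the tool carry_out, never from a script. Its argument "targets" is a list of rows, each a list of 3 entries, a list of its own where there are three numbers: the closure, from -1 (fully open) to 1 (shut), then the shift along the world's x, y, z in m, then the turn, a rotation vector about the world's x, y, z in degrees. In form: [[fingers, [tx, ty, tz], [wx, wy, wz]], ...]. A call has 1 to 12 rows; each row is the pose to reach, as a shift and turn from the pose commanded when the call began; what a row does not reach only later rows make up. A row lasts 1/8 s, in which the tool goes at most 62.5 mm and 10.7 degrees, less where a joint would pass 70% of its speed; a pose out of reach is approached as far as the arm can. A call with a gripper value outside its range is refused whole. The fingers move at their own pace and stop on an object; "squeeze" is the grip in N (left out, the last holds). Time passes only in rows, so rows that repeat a pose let the fingers close. It gives the time, the measured TCP pose, the force, the opening and the grip force at its end, in the units of the state.
- manip.get_state(): the state, without advancing time (a new reading comes with each control period).
- manip.camera(name): name is "side" or "top"; returns the picture (420x560x3 uint8, red, green, blue); there is no depth.
- manip.camera_params(name): a dict with "fx", "fy", "cx", "cy" (pixels), "dist_coeffs" ([k1, k2, p1, p2, k3] as OpenCV has them; the pictures are not rectified), "rvec" (rotation vector, rad) and "tvec" (3), from world to camera coordinates, as OpenCV has them. Camera axes: x right, y down, z forward; pixel columns grow to the right and rows downward; lengths in m; the calibration is good to about 2 mm. A picture is of the moment at which its call begins. camera_params takes no time and is no camera call.
- manip.sign_off(): hands the job in; it is judged then, once.
The state is a dict: "time_s": time; "q": joint angles; "joint_vel": joint speeds; "joint_torque": joint torques, N m; "tcp_pos": TCP position; "orientation": TCP orientation; "contact_force": force on the tool from outside, world axes, zero at the start; "moment": the same for the moment, N m; "gripper_width": finger opening in m; "grasp_force": force on a finger pad.
Only numpy, scipy, OpenCV 4.12 (cv2) and the standard library are available. Lean on these libraries where they do the work, as an engineer would, in place of code of your own. Each camera call takes 0.05 s, during which the arm holds its last target. There are 200 camera calls.

## Working session

There is one attempt and no reset: what is moved stays moved. The work goes in short steps, Python scripts to look and compute and a tool call to move; the robot and the scene stay as the last step left them, time stands still between calls to the robot, and variables do not carry over. Pictures are saved under pics/ and viewed, at most 12 in all, crops included, and the job is handed in when it is done.

Besides the shell and the picture viewer there is one more tool, called after "Call:" as name([rows], argument=value, ...), one row to a line, values as JSON. carry_out: Moves the arm, as the interface text tells. Its arguments: {"type":"object","properties":{"targets":{"type":"array","items":{"type":"array"}},"squeeze":{"type":"number"}},"required":["targets"]}

```bash
mkdir -p pics
cat > h.py <<'E'
import numpy as np,cv2
from plant import manip
def snap(n,f,crop=None,s=1):
    im=manip.camera(n)[:,:,::-1].copy()
    cv2.imwrite('pics/raw_'+f,im)
    if crop: x0,y0,x1,y1=crop; im=im[y0:y1,x0:x1]
    if s!=1: im=cv2.resize(im,None,fx=s,fy=s,interpolation=cv2.INTER_CUBIC)
    cv2.imwrite('pics/'+f,im)
def par(n):
    p=manip.camera_params(n)
    K=np.array([[p['fx'],0,p['cx']],[0,p['fy'],p['cy']],[0,0,1.]])
    return K,np.array(p['dist_coeffs'],float),np.array(p['rvec'],float),np.array(p['tvec'],float)
def w(n,px,z):
    K,d,r,t=par(n); R=cv2.Rodrigues(r)[0]; z=np.broadcast_to(z,(len(px),))
    u=cv2.undistortPoints(np.array(px,float).reshape(-1,1,2),K,d).reshape(-1,2)
    c=-R.T@t; out=[]
    for q,zz in zip(u,z):
        v=R.T@np.array([q[0],q[1],1]); out.append(c+v*(zz-c[2])/v[2])
    return np.array(out)
def proj(n,P):
    K,d,r,t=par(n); return cv2.projectPoints(np.array(P,float).reshape(-1,1,3),r,t,K,d)[0].reshape(-1,2)
E
python3 - <<'E'
from h import *
snap('top','t0.png',None,1.42);snap('side','s0.png',None,1.42)
for n in('top','side'):
    K,d,r,t=par(n);R=cv2.Rodrigues(r)[0];print(n,-R.T@t,R[2],K[0,0])
print(manip.get_state())
E
```

```text
top [ 0.42661936 -0.064988    1.46442825] [ 0.08338704  0.00126407 -0.99651643] 484.23701613490255
side [0.44457662 0.78312311 0.88019856] [ 0.09347837 -0.72633824 -0.68095122] 431.95296197055546
{'time_s': 0.1, 'q': array([-77.17883217,  26.83050292,  -0.6643357 ,  91.87427749,
         0.34361403,  61.38686969,  -3.22654297]), 'joint_vel': array([ 0.05791243, -0.08834765,  0.04406867, -0.06603865,  0.04413126,
        0.04296822, -0.07795832]), 'joint_torque': array([ 8.34103703e-04, -5.21644235e+01, -1.27003557e-02, -2.44363904e+01,
       -5.68206911e-02,  1.41673180e-02,  5.50856691e-05]), 'tcp_pos': array([0.1712851 , 0.62649195, 0.21375059]), 'orientation': array([-1.79910560e+02,  6.59140896e-03,  1.64710143e+02]), 'contact_force': array([-0.5332304 , -0.26412377,  0.45372633]), 'moment': array([-0.02171412, -0.02063547,  0.02437689]), 'grasp_force': 0.0, 'gripper_width': 0.09191527343130958}
```

View pics/t0.png

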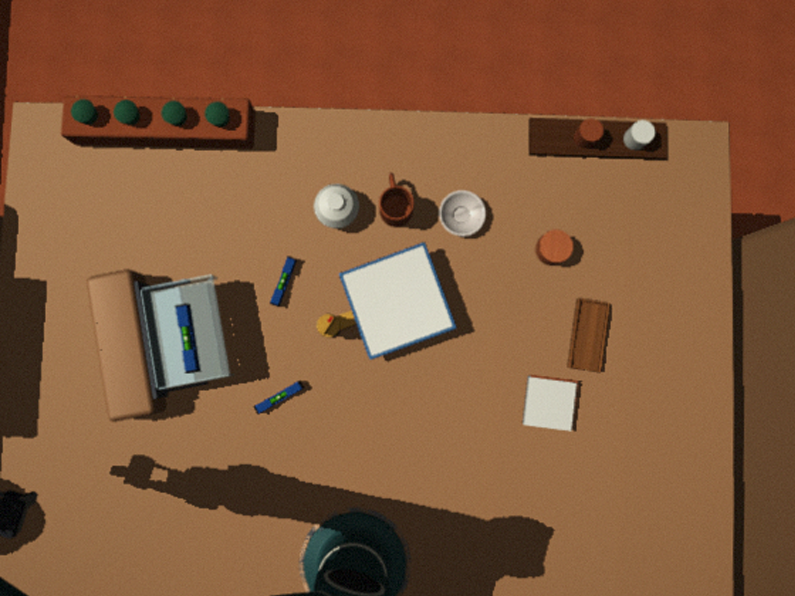

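View pics/s0.png

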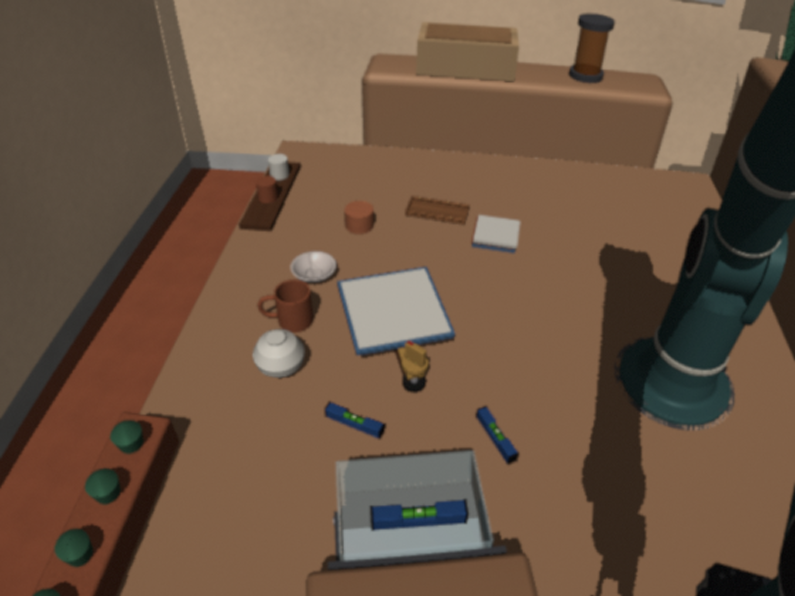

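The top view shows three blue levels: in the bin (187,338), loose at (284,281) and loose at (279,397). The one in the bin is the longest and is the one asked for. The tile is at (398,300), and the brass foot at about (330,324). I'll confirm with a crop.

Run:
```python
from h import *
im=cv2.imread('pics/raw_t0.png')
cv2.imwrite('pics/c0.png',cv2.resize(im[165:300,60:330],None,fx=2.95,fy=2.95,interpolation=cv2.INTER_CUBIC))
```

```text
(no output)
```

View pics/c0.png

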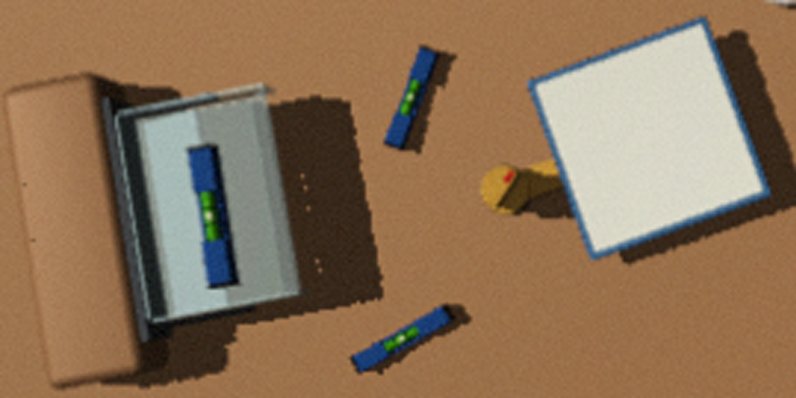

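The crop confirms it: the level in the bin is centred at crop (213,216) and is about 140 px long, against about 105 px for the loose ones. The tile corners are (530,82), (704,18), (769,193) and (595,258), and the brass bar is near (500,188).

Run:
```python
from h import *
f=lambda L:np.array(L)/2.95+[60,165]-0.33
lv=w('top',f([(188,148),(216,146),(237,284),(209,287)]),.07)
print('lev',lv.round(4),lv.mean(0).round(4)); a=(lv[0]+lv[1])/2-(lv[2]+lv[3])/2;print(np.hypot(*a[:2]),np.degrees(np.arctan2(a[1],a[0])))
b=w('top',f([(118,112),(270,88),(300,294),(150,320)]),.09);print('bin rim',b.round(3))
t=w('top',f([(530,82),(704,18),(769,193),(595,258)]),[.059,.064,.064,.059]); c=t.mean(0)
print('tile',t.round(4),c.round(4),np.linalg.norm(np.diff(t[:,:2],axis=0),axis=1))
y=(t[0]+t[3]-t[1]-t[2])[:2];y/=np.linalg.norm(y);print('ydir',y,np.degrees(np.arctan2(y[1],y[0])));fo=c[:2]+.15*y;print('foot',fo)
P=proj('top',[[*fo,.1]]);print((P-[60,165]+.33)*2.95, proj('side',[[*fo,.1]]))
print(w('top',f([(500,188)]),.1))
for n,z in(('t',.1),('s',.1)):
  nm={'t':'top','s':'side'}[n]; p=proj(nm,[[*fo,z]])[0].astype(int)
  im=cv2.imread(f'pics/raw_{n}0.png')[p[1]-30:p[1]+30,p[0]-30:p[0]+30]; print(p)
  globals()['I'+n]=cv2.resize(im,(400,400),interpolation=cv2.INTER_CUBIC)
cv2.imwrite('pics/c1.png',np.hstack([It,Is]))
```

```text
lev [[0.5214 0.3798 0.07  ]
 [0.5242 0.3522 0.07  ]
 [0.39   0.3245 0.07  ]
 [0.3862 0.3518 0.07  ]] [0.4554 0.3521 0.07  ]
0.1376039295173156 11.685805551599978
bin rim [[0.553 0.444 0.09 ]
 [0.581 0.296 0.09 ]
 [0.383 0.258 0.09 ]
 [0.353 0.401 0.09 ]]
tile [[ 0.5977  0.0463  0.059 ]
 [ 0.666  -0.1242  0.064 ]
 [ 0.4944 -0.1923  0.064 ]
 [ 0.4259 -0.0236  0.059 ]] [ 0.546  -0.0734  0.0615] [0.18368203 0.18465949 0.18215635]
ydir [-0.37402668  0.92741794] 111.96416862375202
foot [0.48992271 0.06568561]
[[502.57394834 188.07178885]] [[293.60939936 243.79998788]]
[[0.48991828 0.06815005 0.1       ]]
[230 228]
[293 243]
```

View pics/c1.png

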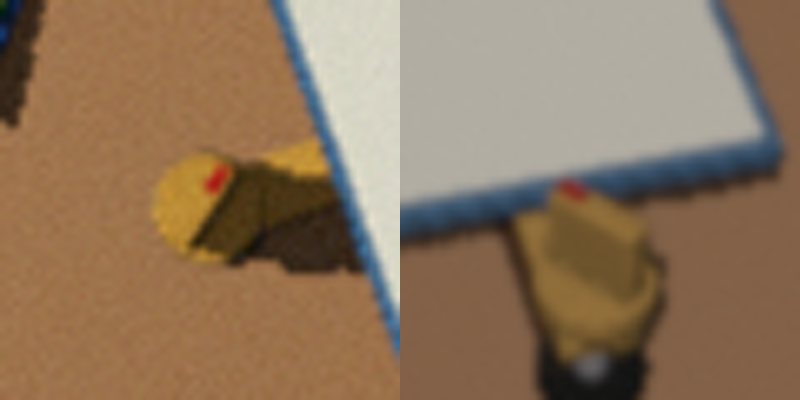

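Call:
carry_out([
  [-0.1,[0.04,-0.04,-0.01],[0,0,4]],
  [-0.1,[0.08,-0.08,-0.02],[0,0,8]],
  [-0.1,[0.12,-0.12,-0.03],[0,0,12]],
  [-0.1,[0.16,-0.16,-0.04],[0,0,16]],
  [-0.1,[0.2,-0.2,-0.05],[0,0,20]],
  [-0.1,[0.24,-0.24,-0.055],[0,0,24]],
  [-0.1,[0.27,-0.265,-0.06],[0,0,26]],
  [-0.1,[0.284,-0.275,-0.06],[0,0,26.8]],
  [-0.1,[0.284,-0.275,-0.06],[0,0,26.8]],
  [-0.1,[0.284,-0.275,-0.06],[0,0,26.8]],
  [-0.1,[0.284,-0.275,-0.06],[0,0,26.8]],
], squeeze=15)

```text
time_s: 1.48
tcp_pos: [0.4543, 0.3531, 0.1546]
orientation: [180.0, -0.0, -168.4]
contact_force: [1.0, 0.3, -0.6]
gripper_width: 0.0504
grasp_force: 0.0
```

Run:
```python
from h import *
s=manip.get_state();print(s['tcp_pos'],s['orientation'],s['gripper_width'],s['q'])
snap('top','t1.png');snap('side','s1.png')
f=lambda L:np.array(L)/1.42-.15
# side view check of initial level corners (top face)
p=w('side',f([(371,507),(467,502),(373,529),(468,522)]),[.07,.07,.04,.04]);print(p)
a=cv2.imread('pics/t1.png')[190:300,80:210];b=cv2.imread('pics/s1.png')[300:410,220:350]
cv2.imwrite('pics/c2.png',cv2.resize(np.hstack([a,b]),None,fx=3.05,fy=3.05,interpolation=cv2.INTER_CUBIC))
```

```text
[0.45427827 0.35310591 0.1545711 ] [ 1.79977641e+02 -1.95146163e-02 -1.68370032e+02] 0.050419838796418044 [-4.10554116e+01  2.35948918e+01 -1.49360778e-01  1.05607833e+02
  3.96244581e-02  5.08032961e+01  6.04126320e+01]
[[0.52618696 0.35939591 0.07      ]
 [0.38947229 0.33402899 0.07      ]
 [0.52102359 0.37838213 0.04      ]
 [0.38438034 0.35000656 0.04      ]]
```

View pics/c2.png

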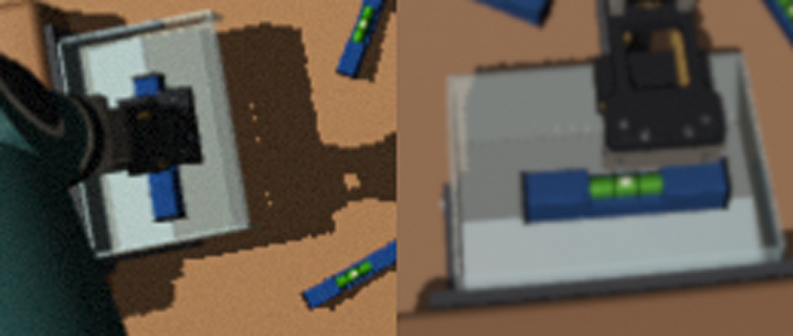

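The gripper sits above the middle of the level (crop 155,130), and its fingers line up across the bar. Both views agree on about (0.455, 0.353). I'll descend and grip.

Call:
carry_out([
  [-0.1,[0.001,0,-0.03],[0,0,0]],
  [-0.1,[0.001,0,-0.06],[0,0,0]],
  [-0.1,[0.001,0,-0.085],[0,0,0]],
  [-0.1,[0.001,0,-0.1],[0,0,0]],
  [-0.1,[0.001,0,-0.109],[0,0,0]],
  [-0.1,[0.001,0,-0.109],[0,0,0]],
  [1,[0.001,0,-0.109],[0,0,0]],
  [1,[0.001,0,-0.109],[0,0,0]],
  [1,[0.001,0,-0.109],[0,0,0]],
  [1,[0.001,0,-0.109],[0,0,0]],
  [1,[0.001,0,-0.109],[0,0,0]],
], squeeze=20)

```text
time_s: 2.95
tcp_pos: [0.4568, 0.3529, 0.0463]
orientation: [179.9, 0.1, -168.5]
contact_force: [-0.9, 2.5, 6.2]
gripper_width: 0.0239
grasp_force: 20.0
```

Call:
carry_out([
  [1,[0,0,0.02],[0,0,0]],
  [1,[0,0,0.05],[0,0,0]],
  [1,[0,0,0.08],[0,0,0]],
  [1,[0,0,0.11],[0,0,0]],
  [1,[0,0,0.13],[0,0,0]],
  [1,[0,0,0.13],[0,0,0]],
  [1,[0,0,0.13],[0,0,0]],
])

```text
time_s: 3.82
tcp_pos: [0.4557, 0.3511, 0.1741]
orientation: [-179.9, -0.1, -168.5]
contact_force: [-0.8, 0.5, -1.5]
gripper_width: 0.0238
grasp_force: 20.0
```

Call:
carry_out([
  [1,[0.008,-0.035,0],[0,0,-7]],
  [1,[0.016,-0.075,0],[0,0,-15]],
  [1,[0.025,-0.115,0],[0,0,-23]],
  [1,[0.033,-0.155,0],[0,0,-31]],
  [1,[0.042,-0.195,0],[0,0,-39]],
  [1,[0.05,-0.235,0],[0,0,-47]],
  [1,[0.058,-0.275,0],[0,0,-55]],
  [1,[0.067,-0.315,0],[0,0,-62]],
  [1,[0.075,-0.355,0],[0,0,-69]],
  [1,[0.083,-0.39,0],[0,0,-75]],
  [1,[0.09,-0.4245,0],[0,0,-79.5]],
  [1,[0.09,-0.4245,0],[0,0,-79.5]],
])

```text
time_s: 5.32
tcp_pos: [0.5455, -0.076, 0.1742]
orientation: [-179.8, 0.1, 111.7]
contact_force: [0.1, -0.3, -2.2]
gripper_width: 0.0238
grasp_force: 20.0
```

Call:
carry_out([
  [1,[0,0,-0.03],[0,0,0]],
  [1,[0,0,-0.06],[0,0,0]],
  [1,[0,0,-0.08],[0,0,0]],
  [1,[0,0,-0.09],[0,0,0]],
  [1,[0,0,-0.095],[0,0,0]],
  [1,[0,0,-0.095],[0,0,0]],
  [1,[0,0,-0.095],[0,0,0]],
])

```text
time_s: 6.2
tcp_pos: [0.5469, -0.0725, 0.0813]
orientation: [179.9, 0.0, 112.0]
contact_force: [-0.1, -0.6, -2.6]
gripper_width: 0.0239
grasp_force: 20.0
```

Run:
```python
from h import *
s=manip.get_state();print(s['tcp_pos'],s['orientation'],s['contact_force'])
snap('top','t2.png');snap('side','s2.png')
a=cv2.imread('pics/t2.png')[160:270,215:345];b=cv2.imread('pics/s2.png')[170:280,215:345]
cv2.imwrite('pics/c3.png',cv2.resize(np.hstack([a,b]),None,fx=3.05,fy=3.05,interpolation=cv2.INTER_CUBIC))
```

```text
[ 0.54691534 -0.07249709  0.08127365] [1.79929518e+02 2.63377413e-02 1.12013060e+02] [-0.11493935 -0.63661149 -2.55341763]
```

View pics/c3.png

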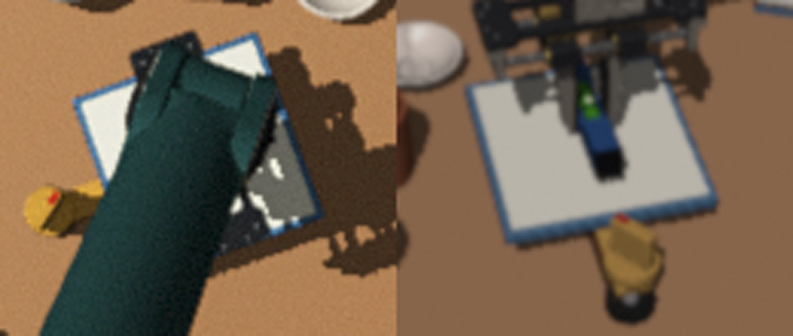

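The level hangs just above the tile, parallel to it and pointing at the brass foot (side crop 595,130 towards 630,250). I'll lower it to contact.

Call:
carry_out([
  [1,[0,0,-0.003],[0,0,0]],
  [1,[0,0,-0.006],[0,0,0]],
  [1,[0,0,-0.008],[0,0,0]],
  [1,[0,0,-0.009],[0,0,0]],
  [1,[0,0,-0.009],[0,0,0]],
])

```text
time_s: 6.92
tcp_pos: [0.5464, -0.0725, 0.0715]
orientation: [-180.0, -0.0, 112.0]
contact_force: [-0.2, 0.1, -1.5]
gripper_width: 0.0237
grasp_force: 20.0
```

Call:
carry_out([
  [1,[0,0,-0.001],[0,0,0]],
  [1,[0,0,-0.002],[0,0,0]],
  [1,[0,0,-0.002],[0,0,0]],
])

```text
time_s: 7.3
tcp_pos: [0.5463, -0.0725, 0.0695]
orientation: [-180.0, -0.0, 112.0]
contact_force: [-0.1, 0.4, -1.1]
gripper_width: 0.0238
grasp_force: 20.0
```

Call:
carry_out([
  [1,[0,0,-0.0007],[0,0,0]],
  [1,[0,0,-0.0015],[0,0,0]],
  [1,[0,0,-0.0015],[0,0,0]],
])

```text
time_s: 7.68
tcp_pos: [0.5465, -0.0725, 0.0683]
orientation: [180.0, -0.0, 112.0]
contact_force: [-0.9, 0.3, 0.9]
gripper_width: 0.0238
grasp_force: 20.0
```

Contact. Release and rise.

Call:
carry_out([
  [0.2,[0,0,0],[0,0,0]],
  [0.0,[0,0,0],[0,0,0]],
  [-0.1,[0,0,0],[0,0,0]],
  [-0.1,[0,0,0],[0,0,0]],
  [-0.1,[0,0,0.02],[0,0,0]],
  [-0.1,[0,0,0.05],[0,0,0]],
  [-0.1,[0,0,0.085],[0,0,0]],
  [-0.1,[-0.04,0.05,0.1],[0,0,0]],
  [-0.1,[-0.055,0.1,0.1],[0,0,0]],
  [-0.1,[-0.055,0.14,0.1],[0,0,0]],
  [-0.1,[-0.056,0.14,0.1],[0,0,0]],
  [-0.1,[-0.056,0.14,0.1],[0,0,0]],
])

```text
time_s: 9.18
tcp_pos: [0.4904, 0.0667, 0.1681]
orientation: [-180.0, 0.0, 112.0]
contact_force: [-0.7, 0.2, -0.1]
gripper_width: 0.0511
grasp_force: 0.0
```

Run:
```python
from h import *
s=manip.get_state();print(s['tcp_pos'],s['orientation'],s['contact_force'],s['q'][6])
snap('top','t2b.png');snap('side','s2b.png')
a=cv2.imread('pics/t2b.png')[160:270,215:345];b=cv2.imread('pics/s2b.png')[170:280,215:345]
cv2.imwrite('pics/c4.png',cv2.resize(np.hstack([a,b]),None,fx=3.05,fy=3.05,interpolation=cv2.INTER_CUBIC))
# bar angle from t0 crop
g=lambda L:np.array(L)/6.667+[200,198]-.43
p=w('top',g([(243,162),(193,245),(218,180),(200,200)]),.1);print(p);d=p[0]-p[1];print(np.linalg.norm(d),np.degrees(np.arctan2(d[1],d[0])))
g=lambda L:(np.array(L)-[400,0])/6.667+[263,213]-.43
p=w('side',g([(553,197),(640,248),(567,183),(648,232)]),.1);print(p)
d=p[0]-p[1];print(np.linalg.norm(d),np.degrees(np.arctan2(d[1],d[0])))
```

```text
[0.49038553 0.0667276  0.16810888] [-1.79990401e+02  2.87615350e-02  1.11983409e+02] [-0.71406324  0.19183973 -0.06958672] 17.90892126228029
[[0.50893035 0.04947036 0.1       ]
 [0.47318268 0.06934479 0.1       ]
 [0.50098894 0.05978016 0.1       ]
 [0.49229483 0.06708847 0.1       ]]
0.04090096644955918 -29.072494198116132
[[0.51019748 0.06269561 0.1       ]
 [0.47610751 0.08361271 0.1       ]
 [0.5058425  0.05500158 0.1       ]
 [0.47391794 0.0754536  0.1       ]]
0.03999564238644614 -31.532656139488108
```

View pics/c4.png

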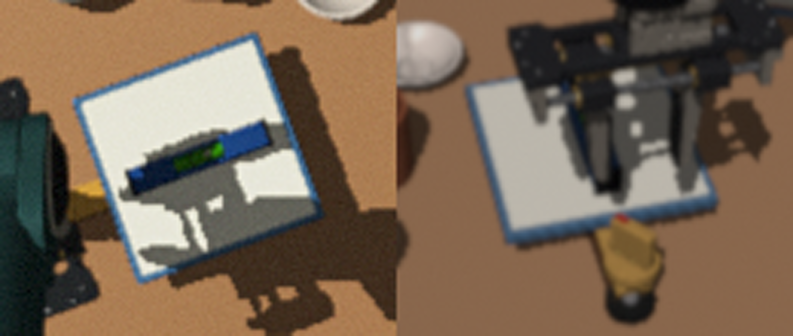

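The level lies on the tile, aligned with the foot (top crop from 135,180 to 270,135). The bar lies at about -30°, centred near (0.4915, 0.067). Next I'll turn +38° and go down onto it.

Call:
carry_out([
  [-0.1,[0.001,0,0],[0,0,9]],
  [-0.1,[0.001,0,0],[0,0,18]],
  [-0.1,[0.001,0,0],[0,0,27]],
  [-0.1,[0.001,0,0],[0,0,34]],
  [-0.1,[0.001,0,-0.02],[0,0,38]],
  [-0.1,[0.001,0,-0.05],[0,0,38]],
  [-0.1,[0.001,0,-0.075],[0,0,38]],
  [-0.1,[0.001,0,-0.09],[0,0,38]],
  [-0.1,[0.001,0,-0.098],[0,0,38]],
  [-0.1,[0.001,0,-0.098],[0,0,38]],
])

```text
time_s: 10.52
tcp_pos: [0.4915, 0.0671, 0.07]
orientation: [-180.0, -0.0, 150.0]
contact_force: [0.3, -0.6, -0.1]
gripper_width: 0.0505
grasp_force: 0.0
```

Call:
carry_out([
  [1,[0,0,0],[0,0,0]],
  [1,[0,0,0],[0,0,0]],
  [1,[0,0,0],[0,0,0]],
  [1,[0,0,0],[0,0,0]],
  [1,[0,0,0],[0,0,0]],
], squeeze=20)

```text
time_s: 11.15
tcp_pos: [0.4917, 0.0679, 0.0703]
orientation: [180.0, 0.0, 150.0]
contact_force: [0.3, 1.8, 0.7]
gripper_width: 0.0116
grasp_force: 20.0
```

Run:
```python
from h import *
s=manip.get_state();print(s['tcp_pos'],s['orientation'],s['contact_force'],s['moment'],s['gripper_width'],s['q'])
snap('top','t3.png');snap('side','s3.png')
a=cv2.imread('pics/t3.png')[185:235,245:315];b=cv2.imread('pics/s3.png')[190:240,250:320]
cv2.imwrite('pics/c5.png',cv2.resize(np.hstack([a,b]),None,fx=5.7,fy=5.7,interpolation=cv2.INTER_CUBIC))
```

```text
[0.49173724 0.06793554 0.07034804] [1.79950519e+02 2.32018803e-02 1.50019756e+02] [0.31802319 1.77033288 0.71166895] [ 0.22860487  0.00571866 -0.05251196] 0.011597866581691875 [-22.81985442  24.50156822  13.39973021 119.97399836  -9.35173528
  36.43130649  56.97389548]
```

View pics/c5.png

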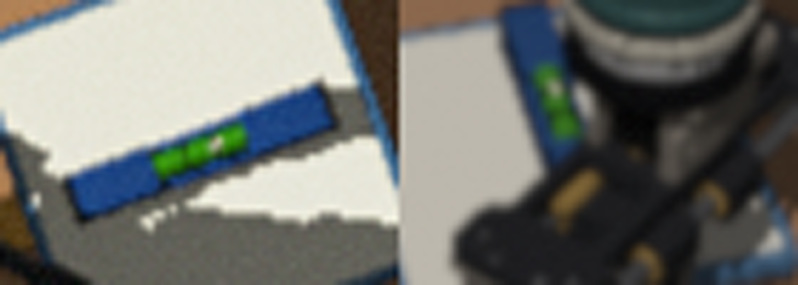

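The bubble shows white at (216,143) in the top crop. The vial runs from about (153,163) to (247,137), so the bubble is roughly 8 mm towards the hinge end and about 2.1 rad of turning is needed. I'll turn 100° first, then measure.

Call:
carry_out([
  [1,[0,0,0],[0,0,-9]],
  [1,[0,0,0],[0,0,-18]],
  [1,[0,0,0],[0,0,-27]],
  [1,[0,0,0],[0,0,-36]],
  [1,[0,0,0],[0,0,-45]],
  [1,[0,0,0],[0,0,-54]],
  [1,[0,0,0],[0,0,-63]],
  [1,[0,0,0],[0,0,-72]],
  [1,[0,0,0],[0,0,-81]],
  [1,[0,0,0],[0,0,-90]],
  [1,[0,0,0],[0,0,-99]],
  [1,[0,0,0],[0,0,-100]],
], squeeze=30)

```text
time_s: 12.75
tcp_pos: [0.4938, 0.0683, 0.0704]
orientation: [179.8, -0.2, 50.0]
contact_force: [6.5, 2.4, -4.6]
gripper_width: 0.0119
grasp_force: 30.0
```

Call:
carry_out([
  [1,[0,0,0],[0,0,0]],
  [1,[0,0,0],[0,0,0]],
  [1,[0,0,0],[0,0,0]],
  [1,[0,0,0],[0,0,0]],
  [1,[0,0,0],[0,0,0]],
  [1,[0,0,0],[0,0,0]],
  [1,[0,0,0],[0,0,0]],
  [1,[0,0,0],[0,0,0]],
])

```text
time_s: 13.75
tcp_pos: [0.4938, 0.0683, 0.0704]
orientation: [179.8, -0.2, 50.0]
contact_force: [6.5, 2.6, -4.8]
gripper_width: 0.0118
grasp_force: 30.0
```

```bash
cat > bub.py <<'E'
from h import *
def bubble(n,im):
    # pixels of vial: not blue, not white tile; window by projecting level model
    c=np.array([.546,-.0734,.092]); u=np.array([-.374,.927,0]); v=np.array([.927,.374,0])
    # refine level centre in-plane from blue mask of body
    hsv=cv2.cvtColor(im,cv2.COLOR_BGR2HSV); q=proj(n,[c])[0]
    s=np.linspace(-.075,.075,301); 
    g=(hsv[:,:,0]>45)&(hsv[:,:,0]<75)&(hsv[:,:,1]>150)&(hsv[:,:,2]>50)
    box=np.zeros_like(g); x,y=q.astype(int); box[y-25:y+25,x-25:x+25]=1
    ys,xs=np.nonzero(g&(box>0)); m=np.array([xs,ys],float).T
    W=w(n,m,.09)[:,:2]; a=(W-c[:2])@u[:2]; b=(W-c[:2])@v[:2]
    b0=np.median(b)
    ss=np.linspace(-.05,.05,101); P=[]
    for db in(-.004,-.002,0,.002,.004):
        pts=np.array([c+u*t+v*(b0+db)+[0,0,-.002] for t in ss]); p=proj(n,pts).astype(np.float32)
        P.append(cv2.remap(im,p[:,0].reshape(-1,1),p[:,1].reshape(-1,1),cv2.INTER_LINEAR)[:,0])
    return ss,np.mean(P,0),b0
def report(n,im):
    s,P,b0=bubble(n,im); B,G,R=P.T
    gr=G-B  # vial extent: green minus blue > half
    th=.4*np.percentile(gr,95); k=np.nonzero(gr>th)[0]; lo,hi=s[k[0]],s[k[-1]]; mid=(lo+hi)/2
    i=(s>lo+.004)&(s<hi-.004); r=R/(G+1)-np.median((R/(G+1))[i]); r=np.clip(np.where(i,r,0)-.25*r[i].max(),0,None); bc=(r*s).sum()/r.sum()
    print(n,'vial %.4f..%.4f len %.4f'%(lo,hi,hi-lo),'bubble rel mid mm %.2f'%((bc-mid)*1e3),'b0 %.4f'%b0)
    return s,P
if __name__=='__main__':
    import sys
    k=sys.argv[1]
    for n in('top','side'):
        im=np.mean([manip.camera(n)[:,:,::-1] for _ in range(3)],0).astype(np.uint8); cv2.imwrite(f'pics/raw_{n}{k}.png',im)
        try: report(n,im)
        except Exception as e: print(n,e)
    s=manip.get_state();print(s['time_s'],s['tcp_pos'],s['orientation'],s['moment'],s['gripper_width'])
E
python3 - <<'E'
from bub import *
for f,n in(('t3','top'),('s3','side')):
    try:
        s,P=report(n,cv2.imread(f'pics/raw_{f}.png'))
        print(P[::4].astype(int).tolist())
    except Exception as e: print(e)
E
python3 bub.py 4
```

```text
top vial -0.0220..0.0240 len 0.0460 bubble rel mid mm -8.37 b0 -0.0017
[[128, 68, 28], [128, 66, 27], [130, 69, 29], [130, 69, 27], [132, 70, 31], [132, 68, 28], [127, 72, 28], [61, 107, 40], [20, 131, 48], [18, 131, 50], [76, 142, 102], [89, 132, 107], [39, 133, 63], [14, 129, 46], [15, 122, 44], [16, 105, 38], [15, 128, 46], [18, 131, 49], [16, 126, 45], [84, 84, 33], [129, 69, 29], [130, 70, 30], [129, 68, 29], [131, 70, 30], [130, 68, 28], [133, 70, 30]]
side vial -0.0220..0.0260 len 0.0480 bubble rel mid mm -9.39 b0 0.0028
[[100, 59, 32], [101, 60, 33], [102, 60, 33], [102, 60, 33], [102, 60, 33], [100, 64, 34], [89, 77, 39], [65, 93, 46], [48, 104, 53], [55, 110, 69], [74, 112, 87], [76, 112, 90], [60, 110, 74], [41, 104, 56], [31, 93, 45], [28, 84, 40], [29, 93, 44], [31, 102, 49], [39, 101, 49], [56, 86, 43], [73, 65, 36], [68, 47, 31], [49, 35, 28], [32, 27, 25], [25, 24, 25], [28, 39, 48]]
top vial -0.0230..-0.0090 len 0.0140 bubble rel mid mm 1.71 b0 -0.0015
side OpenCV(4.12.0) /io/opencv/modules/calib3d/src/undistort.dispatch.cpp:347: error: (-215:Assertion failed) CV_IS_MAT(_src) && CV_IS_MAT(_dst) && (_src->rows == 1 || _src->cols == 1) && (_dst->rows == 1 || _dst->cols == 1) && _src->cols + _src->rows - 1 == _dst->rows + _dst->cols - 1 && (CV_MAT_TYPE(_src->type) == CV_32FC2 || CV_MAT_TYPE(_src->type) == CV_64FC2) && (CV_MAT_TYPE(_dst->type) == CV_32FC2 || CV_MAT_TYPE(_dst->type) == CV_64FC2) in function 'cvUndistortPointsInternal'

14.05 [0.49382517 0.06822945 0.07037489] [ 1.79792373e+02 -1.78570384e-01  5.00433577e+01] [ 0.46011292 -1.10147696  0.02091886] 0.011634557197724197
```

Call:
carry_out([
  [1,[0,0,0],[0,0,-9]],
  [1,[0,0,0],[0,0,-18]],
  [1,[0,0,0],[0,0,-27]],
  [1,[0,0,0],[0,0,-30]],
  [1,[0,0,0],[0,0,-30]],
  [1,[0,0,0],[0,0,-30]],
  [-0.1,[0,0,0],[0,0,-30]],
  [-0.1,[0,0,0],[0,0,-30]],
  [-0.1,[0,0,0],[0,0,-30]],
  [-0.1,[0,0,0.04],[0,0,-30]],
  [-0.1,[0,0,0.08],[0,0,-30]],
  [-0.1,[-0.03,0.04,0.12],[0,0,-30]],
])

```text
time_s: 15.55
tcp_pos: [0.4635, 0.1038, 0.1907]
orientation: [179.9, -0.1, 19.6]
contact_force: [0.3, 1.8, 0.5]
gripper_width: 0.0507
grasp_force: 0.0
```

Call:
carry_out([
  [-0.1,[-0.03,0.05,0.03],[0,0,0]],
  [-0.1,[-0.05,0.1,0.05],[0,0,0]],
  [-0.1,[-0.06,0.14,0.05],[0,0,0]],
  [-0.1,[-0.06,0.14,0.05],[0,0,0]],
  [-0.1,[-0.06,0.14,0.05],[0,0,0]],
])

```text
time_s: 16.18
tcp_pos: [0.4021, 0.2455, 0.2389]
orientation: [180.0, 0.0, 20.0]
contact_force: [1.1, -0.4, -0.1]
gripper_width: 0.0506
grasp_force: 0.0
```

```bash
python3 bub.py 5
python3 - <<'E'
from h import *
a=cv2.imread('pics/raw_top5.png')[175:245,215:315];b=cv2.imread('pics/raw_side5.png')[200:270,240:340]
cv2.imwrite('pics/c6.png',cv2.resize(np.hstack([a,b]),None,fx=4,fy=4,interpolation=cv2.INTER_CUBIC))
E
```

```text
top vial -0.0240..0.0220 len 0.0460 bubble rel mid mm 0.60 b0 -0.0014
side vial -0.0260..0.0180 len 0.0440 bubble rel mid mm -1.08 b0 0.0011
16.475 [0.40249926 0.24559613 0.23909699] [1.79997780e+02 9.69616113e-03 1.98959683e+01] [-0.02515787  0.14952714 -0.02234447] 0.05063321912224298
```

View pics/c6.png

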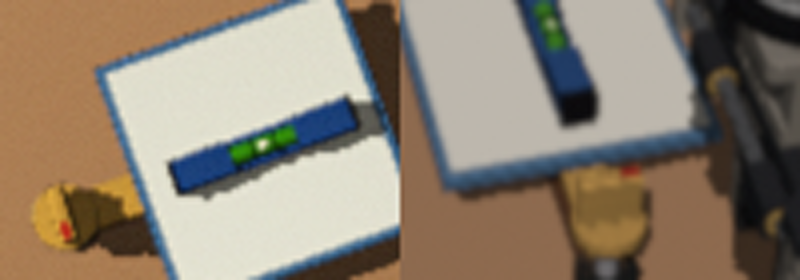

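Run:
```python
from bub import *
for n in('top','side'):
    im=np.mean([manip.camera(n)[:,:,::-1] for _ in range(4)],0).astype(np.float32)
    big=im.astype(np.uint8)
    s,P,b0=bubble(n,big); B,G,R=P.T
    i=(s>-.026)&(s<.026)
    print(n,[(int(round(a*1e3)),int(b),int(g),int(r)) for a,b,g,r in zip(s[i],B[i],G[i],R[i])])
    # half-crossings of blue (ends) with interpolation
    hb=(np.median(B[np.abs(s)>.034])+np.min(B[i]))/2
    L=s<-.015;Rr=s>.013
    e0=np.interp(-hb,-B[L],s[L]) ; e1=np.interp(hb,B[Rr],s[Rr])
    r=np.clip(R-np.percentile(R[np.abs(s)<.018],50)-8,0,None)*(np.abs(s)<.015)
    print('ends',e0,e1,'mid',(e0+e1)/2,'bub',(r*s).sum()/r.sum())
```

```text
top [(-25, 69, 91, 34), (-24, 52, 102, 37), (-23, 36, 111, 39), (-22, 24, 116, 40), (-21, 17, 119, 41), (-20, 14, 121, 42), (-19, 14, 122, 43), (-18, 13, 122, 42), (-17, 12, 121, 41), (-16, 13, 122, 42), (-15, 14, 122, 43), (-14, 14, 121, 43), (-13, 13, 118, 42), (-12, 13, 111, 39), (-11, 13, 101, 36), (-10, 13, 94, 35), (-9, 13, 92, 35), (-8, 18, 98, 40), (-7, 26, 106, 49), (-6, 37, 115, 61), (-5, 51, 126, 77), (-4, 71, 140, 99), (-3, 89, 150, 117), (-2, 103, 160, 133), (-1, 116, 168, 146), (0, 123, 173, 153), (1, 117, 170, 145), (2, 98, 158, 126), (3, 77, 143, 103), (4, 55, 126, 79), (5, 36, 107, 57), (6, 22, 94, 42), (7, 14, 89, 35), (8, 12, 93, 34), (9, 13, 102, 36), (10, 13, 111, 38), (11, 13, 117, 40), (12, 14, 120, 42), (13, 15, 122, 43), (14, 14, 123, 44), (15, 14, 123, 44), (16, 14, 123, 44), (17, 14, 124, 44), (18, 13, 124, 44), (19, 13, 123, 43), (20, 15, 120, 43), (21, 23, 111, 40), (22, 37, 100, 36), (23, 57, 86, 32), (24, 80, 76, 28), (25, 98, 69, 27), (26, 111, 64, 25)]
ends -0.024841954022988506 0.02341447368421052 mid -0.0007137401693889933 bub -0.0004286553141514987
[... 373 characters left out ...]
, (-6, 74, 119, 92), (-5, 75, 120, 93), (-4, 74, 121, 93), (-3, 73, 120, 91), (-2, 67, 116, 86), (-1, 61, 110, 79), (0, 55, 105, 73), (1, 51, 102, 68), (2, 47, 98, 62), (3, 42, 96, 57), (4, 38, 94, 52), (5, 35, 93, 50), (6, 34, 95, 49), (7, 33, 97, 48), (8, 33, 100, 49), (9, 33, 102, 49), (10, 33, 103, 49), (11, 33, 103, 49), (12, 34, 104, 50), (13, 35, 103, 50), (14, 38, 102, 49), (15, 42, 99, 48), (16, 46, 96, 47), (17, 51, 93, 45), (18, 57, 89, 43), (19, 65, 84, 42), (20, 73, 80, 40), (21, 79, 75, 38), (22, 85, 72, 36), (23, 89, 68, 35), (24, 93, 65, 34), (25, 96, 63, 33), (26, 98, 61, 33)]
ends -0.026903225806451617 0.019225000000000006 mid -0.0038391129032258053 bub -0.00474682651622003
```

The bubble is between the lines. The two views, read against the lines and the vial ends, put it at about +0.3 to +0.6 mm (top crop: bubble at 263,146). Next I'll work out the push point on the foot-side shoulder, 46 mm from the middle.

Run:
```python
from h import *
p=w('top',np.array([(168,162),(178,193),(350,97),(358,127)])/4.+[215,175]-.4,.093)
c=p.mean(0);u=(p[0]+p[1]-p[2]-p[3])[:2];print(np.linalg.norm(u)/2);u/=np.linalg.norm(u)
print(c,np.degrees(np.arctan2(u[1],u[0])));t=c[:2]+.046*u;print('push',t,t-manip.get_state()['tcp_pos'][:2])
print(manip.get_state()['q'])
```

```text
0.13690467819270946
[ 0.54465433 -0.07524091  0.093     ] 111.63937068554979
push [ 0.52769122 -0.03248284] [ 0.12555527 -0.27899509]
[-90.26264889  10.87480564  62.3889378  117.21687556 -11.3382037
  58.20856101 -92.26255343]
```

Call:
carry_out([
  [1,[0.018,-0.04,0],[0,0,1]],
  [1,[0.036,-0.08,0],[0,0,2]],
  [1,[0.054,-0.12,0],[0,0,2]],
  [1,[0.072,-0.16,-0.01],[0,0,2]],
  [1,[0.09,-0.2,-0.02],[0,0,2]],
  [1,[0.108,-0.24,-0.05],[0,0,2]],
  [1,[0.12,-0.265,-0.08],[0,0,2]],
  [1,[0.126,-0.278,-0.11],[0,0,2]],
  [1,[0.126,-0.278,-0.125],[0,0,2]],
  [1,[0.126,-0.278,-0.13],[0,0,2]],
  [1,[0.126,-0.278,-0.13],[0,0,2]],
  [1,[0.126,-0.278,-0.13],[0,0,2]],
], squeeze=5)

```text
time_s: 18.38
tcp_pos: [0.5287, -0.0306, 0.11]
orientation: [180.0, -0.1, 22.1]
contact_force: [-0.4, 0.0, 0.1]
gripper_width: 0.0006
grasp_force: 0.0
```

Call:
carry_out([
  [1,[0,0,-0.003],[0,0,0]],
  [1,[0,0,-0.006],[0,0,0]],
  [1,[0,0,-0.008],[0,0,0]],
  [1,[0,0,-0.008],[0,0,0]],
  [1,[0,0,-0.008],[0,0,0]],
])

```text
time_s: 19.0
tcp_pos: [0.5282, -0.0316, 0.1011]
orientation: [180.0, 0.0, 22.0]
contact_force: [1.1, -0.3, 0.4]
gripper_width: 0.0006
grasp_force: 0.0
```

Call:
carry_out([
  [1,[0,0,-0.001],[0,0,0]],
  [1,[0,0,-0.002],[0,0,0]],
  [1,[0,0,-0.003],[0,0,0]],
  [1,[0,0,-0.003],[0,0,0]],
])

```text
time_s: 19.5
tcp_pos: [0.5281, -0.0315, 0.098]
orientation: [180.0, 0.0, 22.0]
contact_force: [-0.2, 0.7, -0.6]
gripper_width: 0.0003
grasp_force: 0.0
```

Call:
carry_out([
  [1,[0,0,-0.0007],[0,0,0]],
  [1,[0,0,-0.0015],[0,0,0]],
  [1,[0,0,-0.0015],[0,0,0]],
])

```text
time_s: 19.88
tcp_pos: [0.5281, -0.0315, 0.0966]
orientation: [-180.0, 0.0, 22.0]
contact_force: [-0.1, -0.1, -0.1]
gripper_width: 0.0004
grasp_force: 0.0
```

Call:
carry_out([
  [1,[0,0,-0.0007],[0,0,0]],
  [1,[0,0,-0.0015],[0,0,0]],
  [1,[0,0,-0.0015],[0,0,0]],
])

```text
time_s: 20.25
tcp_pos: [0.5281, -0.0315, 0.0951]
orientation: [180.0, 0.0, 22.0]
contact_force: [0.2, -0.0, 0.3]
gripper_width: 0.0003
grasp_force: 0.0
```

Call:
carry_out([
  [1,[0,0,-0.0007],[0,0,0]],
  [1,[0,0,-0.0015],[0,0,0]],
  [1,[0,0,-0.0015],[0,0,0]],
])

```text
time_s: 20.62
tcp_pos: [0.5281, -0.0315, 0.0936]
orientation: [-180.0, 0.0, 22.0]
contact_force: [0.8, -0.2, -0.5]
gripper_width: 0.0001
grasp_force: 0.0
```

Call:
carry_out([
  [1,[0,0,-0.0007],[0,0,0]],
  [1,[0,0,-0.0015],[0,0,0]],
  [1,[0,0,-0.0015],[0,0,0]],
])

```text
time_s: 21.0
tcp_pos: [0.5282, -0.0315, 0.0924]
orientation: [-180.0, -0.0, 22.0]
contact_force: [-0.8, 0.2, 3.2]
gripper_width: 0.0006
grasp_force: 1.9
```

Call:
carry_out([
  [1,[0,0,-0.0005],[0,0,0]],
  [1,[0,0,-0.0005],[0,0,0]],
  [1,[0,0,-0.0005],[0,0,0]],
])

```text
time_s: 21.38
tcp_pos: [0.5282, -0.0314, 0.0923]
orientation: [-180.0, -0.0, 22.0]
contact_force: [-2.5, 0.7, 8.9]
gripper_width: 0.0006
grasp_force: 4.6
```

Call:
carry_out([
  [1,[0,0,-0.0001],[0,0,0]],
  [1,[0,0,-0.0001],[0,0,0]],
  [1,[0,0,-0.0001],[0,0,0]],
  [1,[0,0,-0.0001],[0,0,0]],
  [1,[0,0,-0.0001],[0,0,0]],
  [1,[0,0,-0.0001],[0,0,0]],
])

```text
time_s: 22.12
tcp_pos: [0.5282, -0.0314, 0.0923]
orientation: [-179.9, -0.0, 22.0]
contact_force: [-2.5, 1.3, 10.3]
gripper_width: 0.0006
grasp_force: 5.2
```

```bash
python3 bub.py 8
python3 - <<'E'
from h import *
F=[]
for _ in range(6): manip.camera('top');F.append(manip.get_state()['contact_force'])
print(np.mean(F,0),np.std(F,0))
a=cv2.imread('pics/raw_top8.png')[175:245,215:315];b=cv2.imread('pics/raw_side8.png')[170:240,240:340]
cv2.imwrite('pics/c8.png',cv2.resize(np.hstack([a,b]),None,fx=4,fy=4,interpolation=cv2.INTER_CUBIC))
E
```

```text
top zero-size array to reduction operation maximum which has no identity
side vial -0.0270..0.0150 len 0.0420 bubble rel mid mm 1.22 b0 0.0023
22.425 [ 0.52820499 -0.03144948  0.09231865] [-1.79948975e+02 -2.18287006e-02  2.20079314e+01] [0.14442811 0.90927334 0.02437001] 0.0003679969836058294
[-3.0310236   0.54562875 10.38582852] [0.37470977 0.47365411 0.27458791]
  return _methods._mean(a, axis=axis, dtype=dtype,
  ret = ret.dtype.type(ret / rcount)
```

View pics/c8.png

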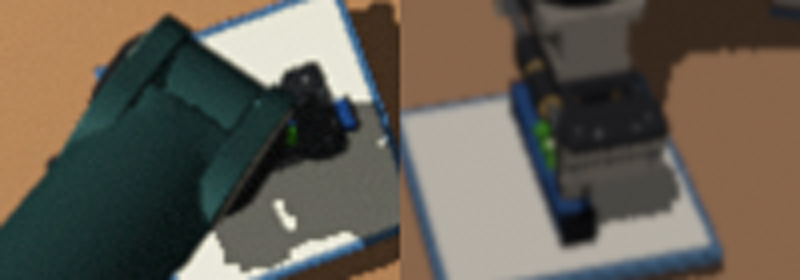

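Run:
```python
from h import *
a,b=[cv2.imread(f'pics/raw_side{k}.png')[185:240,255:300] for k in(5,8)]
for n,x in(('5',a),('8',b)):
    R=x[:,:,2].astype(int);print(n);print('\n'.join(str(r) for r in R[10:30,10:28].tolist()))
cv2.imwrite('pics/c9.png',cv2.resize(np.hstack([a,b]),None,fx=8,fy=8,interpolation=cv2.INTER_CUBIC))
```

```text
5
[163, 154, 106, 51, 29, 31, 32, 32, 32, 33, 33, 40, 89, 155, 182, 188, 189, 189]
[184, 171, 116, 54, 26, 29, 33, 32, 33, 33, 32, 35, 69, 129, 172, 186, 189, 189]
[188, 174, 120, 56, 24, 29, 32, 33, 33, 33, 32, 33, 46, 97, 157, 182, 189, 189]
[188, 177, 132, 71, 30, 26, 31, 32, 33, 34, 34, 34, 36, 69, 129, 173, 187, 189]
[189, 183, 155, 98, 44, 25, 29, 32, 32, 35, 37, 38, 37, 49, 102, 164, 186, 189]
[189, 187, 173, 128, 69, 29, 29, 33, 35, 40, 45, 45, 40, 42, 94, 161, 185, 189]
[189, 189, 183, 155, 98, 44, 28, 32, 38, 47, 52, 51, 43, 40, 89, 155, 183, 188]
[189, 189, 187, 172, 120, 61, 30, 30, 38, 48, 53, 51, 44, 37, 71, 132, 174, 187]
[189, 189, 188, 178, 136, 76, 34, 29, 36, 42, 45, 46, 45, 36, 48, 106, 165, 186]
[189, 189, 188, 184, 156, 99, 46, 30, 32, 34, 40, 59, 77, 64, 48, 95, 162, 186]
[189, 189, 189, 187, 172, 120, 62, 32, 30, 31, 46, 82, 117, 101, 65, 89, 154, 182]
[189, 189, 189, 189, 178, 136, 76, 36, 29, 32, 46, 79, 115, 107, 70, 71, 129, 172]
[189, 189, 189, 189, 183, 156, 99, 46, 31, 33, 40, 55, 79, 81, 57, 46, 96, 157]
[189, 189, 189, 189, 187, 174, 127, 69, 35, 33, 
[... 1396 characters left out ...]
 130, 73, 34, 28, 31, 44, 75, 103, 79, 43, 35, 33, 29]
[181, 182, 182, 181, 176, 151, 96, 44, 29, 32, 39, 52, 69, 57, 40, 45, 48, 39]
[181, 182, 181, 181, 180, 166, 122, 66, 34, 31, 33, 34, 44, 45, 38, 50, 60, 56]
[181, 182, 182, 182, 182, 176, 149, 92, 42, 30, 31, 33, 44, 47, 40, 53, 66, 71]
[181, 181, 182, 181, 181, 180, 164, 110, 53, 31, 31, 34, 45, 47, 41, 55, 67, 73]
[182, 181, 181, 181, 181, 181, 170, 127, 69, 35, 30, 33, 42, 45, 41, 55, 62, 63]
[182, 182, 181, 181, 181, 181, 176, 150, 95, 44, 30, 31, 38, 40, 39, 57, 66, 63]
[181, 181, 182, 181, 181, 181, 180, 165, 116, 59, 31, 28, 33, 36, 39, 62, 75, 74]
[182, 182, 181, 182, 181, 182, 181, 170, 130, 73, 34, 27, 30, 32, 42, 71, 81, 81]
```

View pics/c9.png

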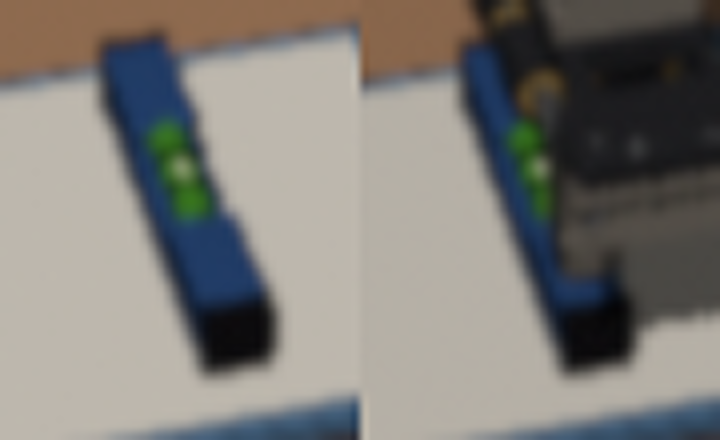

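The left edge, vial and bubble sit on the same pixels as before the push, so nothing moved. The bubble is still centred at (540,167), and the push is a steady 10.4 N. Handing in.

```bash
python3 -c "
from plant import manip
print(manip.sign_off())"
```

```text
the job is handed in; nothing more can be done
None
```

The job is handed in at about 23 s: the level lies flat on the tile pointing at the brass foot, the foot is turned about 130° clockwise, the bubble is about 0.5 mm off centre between the lines, and the arm is still pressing at about 10.4 N.

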